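Click the hook stand's cap tight and hang the mug

TASK

The hook arm of the mug stand is still loose: turn the cap on top of the stand by its lever, clockwise seen from above, until the cap is tight and its ratchet has clicked over at least once. Then hang the steel mug by its handle on the stand's hook and leave it hanging still. Do not knock over or push away the plain cup and the tin that stand nearby.

Things in the scene. Friction and masses are not known exactly. Their poses are not given: they have to be found in the camera images.
- cap_axis (a point): Point on the upright turning axis of the cap on top of the mug stand, at mid-height of the cap's lever, 197 mm above the table; its axes are the stand's (z up; the hook points along -x). The stand is fixed to the table: round dark foot 110 mm across and 30 mm high, column 18 mm thick, hook arm in a collar 38 mm across. The cap is black, 54 mm across, its flat-topped hub ending 17 mm above this point, and has one lever.
- lever_end (a point): Near the rounded end of the cap's only lever, at the lever's mid-height, 82 mm from the cap's axis (the lever ends 88 mm from it). The lever is a level black bar 13 mm wide and 18 mm high, 9 mm below to 9 mm above this point; below it lies only the hook arm, whose top is 16 mm or more under the lever's underside.
- thread (a joint): Turn of the cap's inner nut on its thread, rad, growing clockwise seen from above: 1.3 is tight (a hard stop); at the start it stands between 0 and 0.8. It turns with about 0.08 N m and stays where it is left. Turning the lever clockwise turns the nut along with it until the nut is tight; turning it back loosens the nut.
- ratchet (a joint): Slip of the cap's shell (hub and lever) over the nut, rad, growing clockwise from above; 0 at the start. While the nut is loose it does not slip. Once tight, it slips with a click every 0.63 rad (36 degrees), at a peak of about 0.45 N m (7 to 10 N on the lever 50 to 65 mm from the axis), and drops into rest near 0.63, 1.26, ... More clicks do no harm.
- hook_saddle (a point): Middle of the lowest, level part of the hook, on the axis of its round steel bar 10 mm thick, 83 mm from the column's axis, 160 mm above the table; its axes are the stand's: the hook runs from the column along -x, level for 9 mm either side of here, then rises to its tip, and rises slightly towards the column.
- hook_tip (a point): Centre of the round end of the hook: 33 mm farther along -x than hook_saddle and 20 mm higher (end radius 5 mm).
- mug_center (a point): Centre (half-way up, on its axis) of the loose steel mug: plain cylinder 64 mm across, 95 mm high, open at the top, wall 3.5 mm, 0.13 to 0.25 kg. Its three-cornered handle, of round bar 8 mm thick, stands out along the mug's own +y to 82 mm from the mug's axis, widest and pointed at the top.
- mug_handle (a point): Point inside the upper outer corner of the mug's handle where the hook's bar (its axis) comes to lie when the mug hangs: 67 mm along the mug's +y from its axis and 30 mm above mug_center. A mug let go on the hook drops over by some 60 degrees, mouth to the side, slides into this corner and swings for about two seconds before it hangs still.
- cup_center (a point): Centre, half-way up, of a plain steel cup without a handle, 77 mm across, 101 mm high, loose on the table: a bystander.
- tin_center (a point): Centre, half-way up, of a small closed food tin, 58 mm across, 72 mm high, loose on the table: a bystander.
- mug: The steel mug; origin at the centre of its underside, z up through its mouth, +y towards its handle. The opening in the handle is seen along the mug's x axis: from the mug's wall, 32 mm from its axis, to 63 mm at the bottom and 70 mm near the top; at 52 mm from the axis it runs from 22 to 78 mm above the underside.
- stand: The whole mug stand; origin on the table under the column, axes as for cap_axis. Left of it a meat slicer, some 0.5 m high, is fixed on the table (x from 0.38 to 0.88 m, y from 0.13 m to the left): move round it in front. Fixed things behind (x over 0.69 m) and to the right: a pepper mill 170 mm high at x 0.66, y -0.18, a tape roll 48 mm high at x 0.58, y -0.26.

How it is judged (in metres and radians):
On the way:
1. the cap is tight and its ratchet has clicked over at least once, before the mug is hung (value of joint thread above 1.22 rad and value of joint ratchet above 0.45 rad and distance between mug_handle and hook_saddle above 0.06 m), for 0.1 s.
At the end, for the whole second after the job is handed in: Thread at least 1.22 rad (within 0.08 of the stop), ratchet slipped past its first click (over 0.45 rad); the mug hangs on the stand: top of its handle within 35 mm of hook_saddle, its centre more than 70 mm above the table, carried by the stand, slower than 0.15 m/s (value of joint thread above 1.22 rad and value of joint ratchet above 0.45 rad and distance between mug_handle and hook_saddle below 0.035 m and height (world z) of mug_center above 0.07 m and contact force between mug and stand above 0.5 N and linear speed of mug below 0.15 m/s); the robot touches nothing.
It fails at once if the cup or the tin is tipped over or pushed more than 40 mm (distance of any of cup_center, tin_center from where it was at the start of the episode above 0.04 m or angle between any of cup_center, tin_center's own z axis and vertical above 0.5 rad).
It also fails if it takes over 67 s, if anything falls off the work surface, if the arm or the gripper's body presses on something with over 40 N, if the wrist force passes 120 N, or if a joint passes its speed limit or range.

ROBOT

A 6-joint arm with a two-finger parallel gripper is mounted at the origin on a cart in front of the work surface, level with it; the furniture and walls round the work are solid. World frame = base frame: x ahead of the robot, y to its left, z up, the work surface at z = 0. Lengths are in m, angles in degrees, forces in N, time in s.
With the tool pointing down it reaches from about 0.3 to 0.825 m from the base axis. Payload 5.4 kg.
Tool frame: the origin (TCP) lies midway between the tips of the shut fingers; the grasp point (between the pads) lies 19 mm behind it (bot.grip_depth is the distance from the TCP to the grasp point, in m); z points along the fingers, y is the line along which they close (so a half turn about z gives the same grasp; the last joint's range is limited). The gripper opens to 92 mm and grips with 3 to 60 N. Pads are 20 mm wide; open, the fingers measure 128 mm over their backs; the gripper's body (75 mm by 189 mm) begins 69 mm behind the grasp point.
Start: joints at [54.311, 9.076, 91.501, -0, 79.423, -12.038], TCP at [0.231, 0.527, 0.215] pointing down, gripper open.
Joint ranges: [-166.64, 166.64], [-54.1, 131.32], [10.49, 154.53], [-73.88, 253.88], [9.74, 151.15], [-171.62, 171.62]. Speed limits (degrees/s): [147.25, 147.25, 180, 180, 180, 180].

INTERFACE

Orientations are given as a 3x3 rotation matrix whose columns are the frame's x, y, z axes.
In Python, from workcell import bot, read_camera, camera_model gives the robot as it stands. The module is installed in compiled form; this text tells all that it offers.
- The arm moves only by the tool apply_moves, never from a script. Its argument "motion" is a list of rows, each an object with "travel": the shift along the tool's x, y, z in cm, a list of three; "rot": the turn, a rotation vector about the tool's x, y, z in degrees, a list of three; "hand": the closure, from -1 (fully open) to 1 (shut). A call has 1 to 10 rows; each row is the pose to reach, as a shift and turn from the pose commanded when the call began, along the tool's axes at that moment; what a row does not reach only later rows make up. A row lasts 1/8 s, in which the tool goes at most 62.5 mm and 10.7 degrees, less where a joint would pass 70% of its speed; a pose out of reach is approached as far as the arm can. A call with a gripper value outside its range is refused whole. The fingers move at their own pace and stop on an object; the grip force is fixed at half the most. Time passes only in rows, so rows that repeat a pose let the fingers close. It gives the time, the measured TCP pose, the force, the opening and the grip force at its end, in the units of the state.
- bot.state(): the state, without advancing time (a new reading comes with each control period).
- read_camera(name): name is "scene" or "side" or "wrist"; returns the picture (480x640x3 uint8, red, green, blue); there is no depth.
- camera_model(name): a dict with "vfov" (degrees; the focal length in pixels is half the picture's height over the tangent of half this angle, whatever the lens; pixels are square), "cx", "cy" (the principal point, pixels), "R" (3x3) and "t" (3): a world point X has camera coordinates R X + t. Camera axes: x right, y down, z forward; pixel columns grow to the right and rows downward; lengths in m; the calibration is good to about 2 mm. A picture is of the moment at which its call begins: read the wrist's pose just before it. camera_model takes no time and is no camera call; for the wrist camera it gives the pose at the moment of the call.
- bot.close_job(): hands the job in; it is judged then, once.
The state is a dict: "time": time; "joint_pos": joint angles; "joint_vel": joint speeds; "effort": joint torques, N m; "eef_pos": TCP position; "tcp_rot": TCP orientation; "contact_force": force on the tool from outside, world axes, zero at the start; "moment": the same for the moment, N m; "opening": finger opening in m; "finger_force": force on a finger pad.
Only numpy, scipy, OpenCV 4.12 (cv2) and the standard library are available. Lean on these libraries where they do the work, as an engineer would, in place of code of your own. Each camera call takes 0.05 s, during which the arm holds its last target. There are 200 camera calls.

## Working session

There is one attempt and no reset: what is moved stays moved. The work goes in short steps, Python scripts to look and compute and a tool call to move; the robot and the scene stay as the last step left them, time stands still between calls to the robot, and variables do not carry over. Pictures are saved under pics/ and viewed, at most 10 in all, crops included, and the job is handed in when it is done.

Besides the shell and the picture viewer there is one more tool, called after "Emit:" as name(argument=value, ...), one argument or row to a line, values as JSON. apply_moves: Moves the arm, as the interface text tells. Its arguments: {"type":"object","properties":{"motion":{"type":"array","items":{"type":"object","properties":{"travel":{"type":"array","items":{"type":"number"}},"rot":{"type":"array","items":{"type":"number"}},"hand":{"type":"number"}}}}},"required":["motion"]}

```bash
mkdir -p pics; cat > h.py <<'E'
import numpy as np, cv2
from workcell import bot, read_camera, camera_model
def save(n,f):
    m=camera_model(n); im=read_camera(n); cv2.imwrite(f'pics/{f}.png',im[:,:,::-1]); return im,m
def K(m): return 240/np.tan(np.radians(m['vfov']/2))
def ray(m,u,v):
    R=np.array(m['R']);t=np.array(m['t']);f=K(m)
    d=R.T@np.array([(u-m['cx'])/f,(v-m['cy'])/f,1]); return -R.T@t,d/np.linalg.norm(d)
def onz(m,u,v,z):
    o,d=ray(m,u,v); return o+d*(z-o[2])/d[2]
def tri(m1,p1,m2,p2):
    o,d=ray(m1,*p1);q,e=ray(m2,*p2)
    s=np.linalg.lstsq(np.c_[d,-e],q-o,rcond=None)[0]; a=o+d*s[0];b=q+e*s[1]; return (a+b)/2,np.linalg.norm(a-b)
def proj(m,X):
    c=np.array(m['R'])@X+np.array(m['t']); return c[:2]/c[2]*K(m)+[m['cx'],m['cy']]
E
python3 - <<'E'
from h import *
np.set_printoptions(precision=3,suppress=True)
for n in ('scene','side'):
    im,m=save(n,n); print(n,m)
s=bot.state(); print(s['eef_pos'],s['tcp_rot'],s['time'],s['opening'],bot.grip_depth)
E
```

```text
scene {'vfov': 45.25444352899545, 'cx': 319.5214460621003, 'cy': 240.59898128897058, 'R': array([[-0.888, -0.459,  0.006],
       [-0.313,  0.596, -0.739],
       [ 0.336, -0.659, -0.673]]), 't': array([0.425, 0.329, 0.74 ])}
side {'vfov': 47.150880916465745, 'cx': 313.52173525891254, 'cy': 252.34246425742987, 'R': array([[-0.989, -0.148, -0.002],
       [-0.052,  0.358, -0.932],
       [ 0.139, -0.922, -0.362]]), 't': array([0.479, 0.171, 0.742])}
[0.23  0.526 0.214] [[-0.916  0.401 -0.001]
 [ 0.401  0.916 -0.001]
 [ 0.    -0.002 -1.   ]] 0.1 0.09199451766184859 0.0187
```

View pics/scene.png

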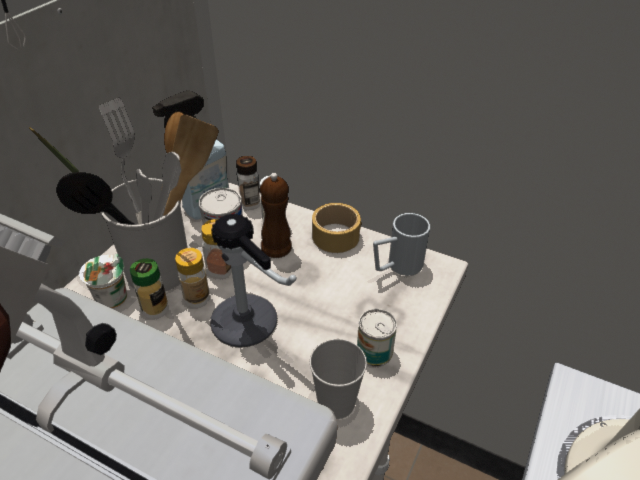

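View pics/side.png

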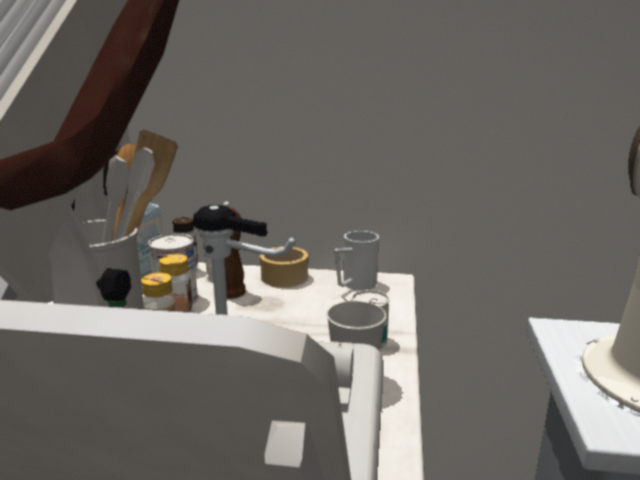

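The pictures show the stand (cap hub near scene (232,228), lever end (267,264), hook tip (289,279)). The mug rim is at (410,229) with its handle corner at (376,243), the cup rim at (338,362) and the tin top at (377,322). In the side view the hub is at (213,212), the hook tip at (291,243), the mug rim at (361,238) and the handle corner at (337,249).

```bash
python3 - <<'E'
from h import *
np.set_printoptions(precision=3,suppress=True)
S=camera_model('scene');D=camera_model('side')
print('hub top',onz(S,233,226,.212)); print('hub tri',tri(S,(232,230),D,(213,217)))
print('foot top rim centre',onz(S,244,316,.03))
print('lever end',onz(S,267,262,.2),onz(D,263,228,.197), tri(S,(267,262),D,(263,228)))
print('hooktip',onz(S,289,279,.18),tri(S,(289,279),D,(291,243)))
print('mug rim',onz(S,410,229,.095),onz(D,361,238,.095))
print('mug base', onz(S,407,262,0))
print('handle top corner',onz(S,377,243,.082),tri(S,(377,243),D,(337,249)))
print('cup',onz(S,338,362,.101),'tin',onz(S,377,322,.072))
for n,f in(('scene',3),('side',3)):pass
im=cv2.imread('pics/scene.png'); a=cv2.resize(im[190:350,190:300],None,fx=3.6,fy=3.6,interpolation=2)
b=cv2.resize(im[200:290,360:445],None,fx=4.6,fy=4.6,interpolation=2)
c=np.zeros((576,800,3),np.uint8); c[:a.shape[0],:a.shape[1]]=a; w=b[:576,:800-a.shape[1]]; c[:w.shape[0],a.shape[1]:a.shape[1]+w.shape[1]]=w
cv2.imwrite('pics/crop.png',c); print(a.shape)
E
```

```text
hub top [ 0.615 -0.     0.212]
hub tri (array([ 0.624, -0.005,  0.199]), np.float64(0.003665546478313404))
foot top rim centre [0.61  0.008 0.03 ]
lever end [0.543 0.029 0.2  ] [0.548 0.025 0.197] (array([0.546, 0.026, 0.197]), np.float64(0.002384488193712956))
hooktip [0.512 0.026 0.18 ] (array([0.511, 0.026, 0.179]), np.float64(0.001896396122229261))
mug rim [ 0.43  -0.241  0.095] [ 0.434 -0.24   0.095]
mug base [ 0.431 -0.26   0.   ]
handle top corner [ 0.471 -0.196  0.082] (array([ 0.47 , -0.188,  0.09 ]), np.float64(0.004030496214101607))
cup [0.417 0.065 0.101] tin [ 0.406 -0.046  0.072]
(576, 396, 3)
```

View pics/crop.png

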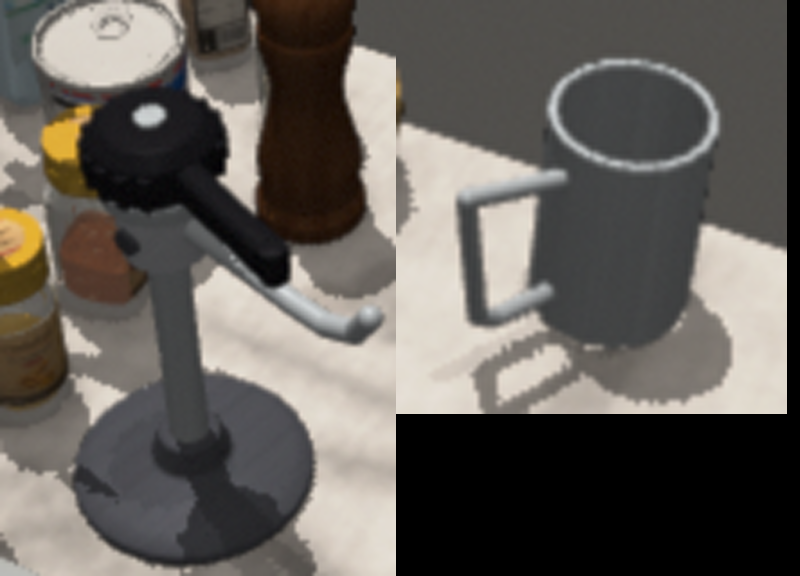

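```bash
cat >> h.py <<'E'
from scipy.spatial.transform import Rotation as Ro
def ori(yaw,pitch=0):
    """tool y at world angle yaw, z down; pitch: tilt so that the fingers point ahead (+x), deg"""
    c,s=np.cos(np.radians(yaw)),np.sin(np.radians(yaw))
    R=np.array([[-s,c,0],[c,s,0],[0,0,-1.]])
    return Ro.from_euler('y',-pitch,degrees=True).as_matrix()@R
def rel(*w):
    s=bot.state();R0=np.array(s['tcp_rot']);p0=np.array(s['eef_pos'])
    for p,yaw,*pt in w:
        print('travel',np.round(R0.T@(np.array(p)-p0)*100,1),'rot',np.round(np.degrees(Ro.from_matrix(R0.T@ori(yaw,*pt)).as_rotvec()),1))
E
python3 - <<'E'
from h import *
rel(((.25,.3,.35),40),((.33,0,.42),0),((.42,-.05,.42),0))
S=camera_model('scene');D=camera_model('side')
print(tri(S,(195,140),D,(155,150)),tri(S,(117,110),D,(140,165)),onz(S,245,163,.1))
E
```

```text
travel [-10.9 -20.  -13.6] rot [-0.1  0.  26.3]
travel [-30.2 -44.2 -20.6] rot [-0.1  0.  66.3]
travel [-40.5 -45.2 -20.6] rot [-0.1  0.  66.3]
(array([ 0.73214514, -0.08068487,  0.27384679]), np.float64(0.005184054227198256)) (array([ 0.76878094, -0.0224132 ,  0.30007808]), np.float64(0.09954922564751954)) [ 0.78009337 -0.26968097  0.1       ]
```

Emit:
apply_moves(
  motion=[
    {"travel":[-4,-6,-5],"rot":[0,0,9],"hand":-1},
    {"travel":[-7.5,-12,-10],"rot":[0,0,18],"hand":-1},
    {"travel":[-11,-20,-14],"rot":[0,0,26],"hand":-1},
    {"travel":[-15,-25,-15.5],"rot":[0,0,35],"hand":-1},
    {"travel":[-19,-30,-17],"rot":[0,0,44],"hand":-1},
    {"travel":[-23,-35,-18.5],"rot":[0,0,52],"hand":-1},
    {"travel":[-27,-40,-20],"rot":[0,0,60],"hand":-1},
    {"travel":[-30,-44,-20.5],"rot":[0,0,66],"hand":-1},
    {"travel":[-35,-45,-20.5],"rot":[0,0,66],"hand":-1},
    {"travel":[-40.5,-45,-20.5],"rot":[0,0,66],"hand":-1},
  ],
)

```text
time: 1.35
eef_pos: [0.3884, -0.0201, 0.4174]
tcp_rot: [[-0.003, 1.0, 0.003], [1.0, 0.003, -0.001], [-0.001, 0.003, -1.0]]
contact_force: [0.7, 0.8, 0.6]
opening: 0.092
finger_force: 0.0
```

```bash
python3 - <<'E'
from h import *
np.set_printoptions(precision=3,suppress=True)
im,m=save('wrist','w1'); s=bot.state(); print(s['eef_pos'],s['tcp_rot'],s['time'],s['contact_force'],m)
E
```

```text
[ 0.392 -0.024  0.414] [[ 0.     1.    -0.002]
 [ 1.    -0.    -0.001]
 [-0.001 -0.002 -1.   ]] 1.4 [-0.823 -2.782 -2.249] {'vfov': 70.3972877851669, 'cx': 320.2761912425682, 'cy': 237.1440093219767, 'R': array([[ 1.   ,  0.003,  0.003],
       [ 0.002, -0.971,  0.239],
       [ 0.004, -0.239, -0.971]]), 't': array([-0.388, -0.095,  0.579])}
```

View pics/w1.png

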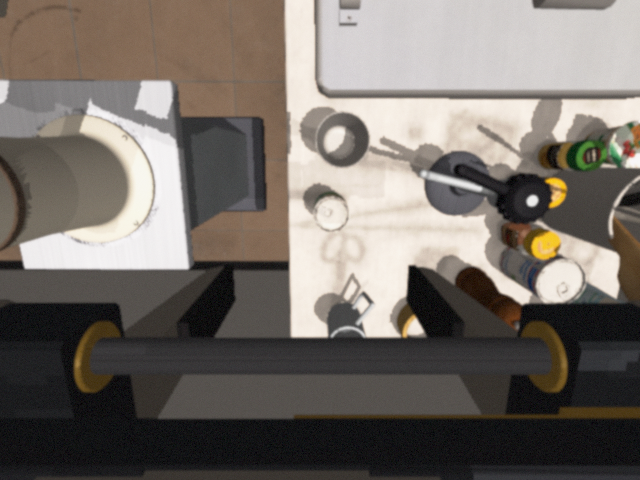

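The wrist view shows the hub's white dot at (531,201), the lever end at (463,170), the hook tip at (423,174) and the mug at bottom centre, partly hidden. The cup rim is at (342,139) and the tin at (331,211).

```bash
python3 - <<'E'
from h import *
np.set_printoptions(precision=4,suppress=True)
im=cv2.imread('pics/w1.png')
m={'vfov':70.3972877851669,'cx':320.276,'cy':237.144,'R':camera_model('wrist')['R'],'t':camera_model('wrist')['t']}
S=camera_model('scene')
print(m['R'],m['t'])
h=onz(m,531,201,.214); l=onz(m,461,169,.2);t=onz(m,424,174,.181)
print('hub',h,'lev',l,'tip',t)
print('tri hub',tri(m,(531,201),S,(231.5,222)),'tip',tri(m,(423,174),S,(289,279)))
print(np.degrees(np.arctan2(*(l-h)[[1,0]])),np.degrees(np.arctan2(*(t-h)[[1,0]])),np.linalg.norm((l-h)[:2]),np.linalg.norm((t-h)[:2]))
print('mug rim',onz(m,347,333,.095),'cup',onz(m,342,139,.101),'tin',onz(m,331,211,.072))
a=cv2.resize(im[150:230,400:570],None,fx=4,fy=4,interpolation=2)
b=cv2.resize(im[265:340,310:440],None,fx=3.5,fy=3.5,interpolation=2)
c=np.zeros((590,680,3),np.uint8);c[:320]=a;c[322:322+b.shape[0],:b.shape[1]]=b;cv2.imwrite('pics/c2.png',c)
E
```

```text
[[ 1.     -0.0001 -0.0014]
 [ 0.0002 -0.9708  0.24  ]
 [-0.0014 -0.24   -0.9708]] [-0.3899 -0.0974  0.5767]
hub [ 0.6192 -0.0069  0.214 ] lev [0.5455 0.0267 0.2   ] tip [0.5107 0.0201 0.181 ]
tri hub (array([ 0.6221, -0.0073,  0.2107]), np.float64(0.0014485268437464415)) tip (array([0.5138, 0.02  , 0.1722]), np.float64(0.0032034235996943818))
155.56440150894454 166.0449040424325 0.08101194276868859 0.11179088599853299
mug rim [ 0.4324 -0.2335  0.095 ] cup [0.4196 0.0623 0.101 ] tin [ 0.4063 -0.0416  0.072 ]
```

View pics/c2.png

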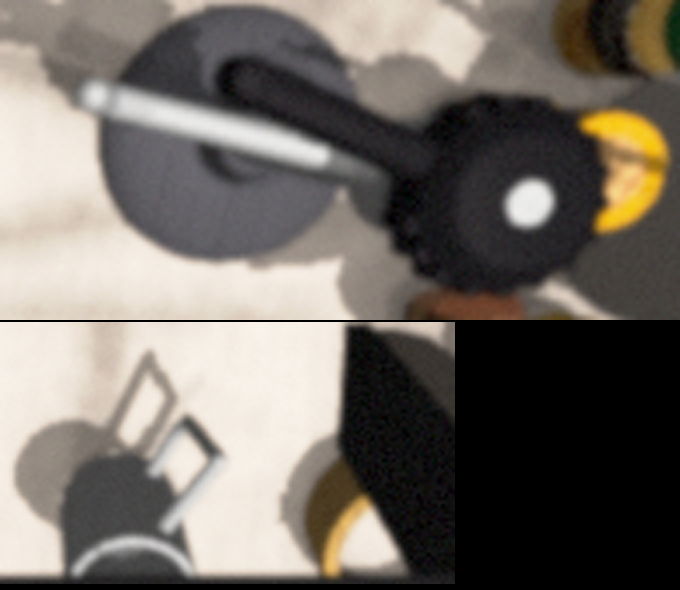

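```bash
cat >> h.py <<'E'
C=np.array([.622,-.007])
def P(phi,r,z): a=np.radians(phi); return (*(C+r*np.array([np.cos(a),np.sin(a)])),z)
E
python3 - <<'E'
from h import *
np.set_printoptions(precision=4,suppress=True)
m=camera_model('wrist')
A=onz(m,373.4,303.9,.082);B=onz(m,357,324.4,.082);print('handle',A,B,np.degrees(np.arctan2(*(A-B)[[1,0]])))
print('lower',onz(m,362.9,293,.018)); S=camera_model('scene'); print('tri',tri(m,(373.4,303.9),S,(377,243)))
print('spoon',onz(m,612,250,.3),onz(m,612,250,.25))
rel((P(187,.072,.30),0,20),(P(187,.072,.186),0,20))
E
```

```text
handle [ 0.4746 -0.1895  0.082 ] [ 0.4494 -0.2255  0.082 ] 54.96325051809926
lower [ 0.4659 -0.1983  0.018 ]
tri (array([ 0.4704, -0.1865,  0.0905]), np.float64(0.005928957182795293))
spoon [ 0.6421 -0.0375  0.3   ] [ 0.6865 -0.0519  0.25  ]
travel [ 0.9 15.8 11.4] rot [-20.1   0.1   0. ]
travel [ 0.9 15.9 22.8] rot [-20.1   0.1   0. ]
```

Emit:
apply_moves(
  motion=[
    {"travel":[0.3,4.5,2],"rot":[-10,0,0],"hand":1},
    {"travel":[0.6,9,5],"rot":[-20,0,0],"hand":1},
    {"travel":[0.9,13,8],"rot":[-20,0,0],"hand":1},
    {"travel":[0.9,15.8,11.4],"rot":[-20,0,0],"hand":1},
    {"travel":[0.9,15.8,11.4],"rot":[-20,0,0],"hand":1},
    {"travel":[0.9,15.8,11.4],"rot":[-20,0,0],"hand":1},
    {"travel":[0.9,15.8,11.4],"rot":[-20,0,0],"hand":1},
  ],
)

```text
time: 2.28
eef_pos: [0.546, -0.0079, 0.3047]
tcp_rot: [[-0.006, 0.939, 0.345], [1.0, 0.006, 0.001], [-0.001, 0.345, -0.939]]
contact_force: [0.6, -0.8, -0.7]
opening: 0.0237
finger_force: 0.0
```

```bash
python3 - <<'E'
from h import *
np.set_printoptions(precision=4,suppress=True)
s=bot.state(); print(s['eef_pos'],s['contact_force'],s['opening'],s['time'])
im,m=save('wrist','w2')
print(proj(m,np.array([.622,-.007,.214])))
rel((P(187,.072,.186),0,20))
for p in range(179,130,-8): rel((P(p,.064,.186),0,20))
E
```

```text
[ 0.546  -0.0079  0.3047] [ 0.5707 -0.831  -0.7027] 0.023663949674563478 2.275
[369.9673 235.0571]
travel [-0.8 -3.7 11.3] rot [ 0.2 -0.1  0.3]
travel [ 0.2 -3.  11.5] rot [ 0.2 -0.1  0.3]
travel [ 1.1 -2.9 11.6] rot [ 0.2 -0.1  0.3]
travel [ 2.  -2.7 11.6] rot [ 0.2 -0.1  0.3]
travel [ 2.8 -2.4 11.8] rot [ 0.2 -0.1  0.3]
travel [ 3.6 -2.  11.9] rot [ 0.2 -0.1  0.3]
travel [ 4.3 -1.5 12.1] rot [ 0.2 -0.1  0.3]
travel [ 4.9 -0.9 12.3] rot [ 0.2 -0.1  0.3]
```

View pics/w2.png

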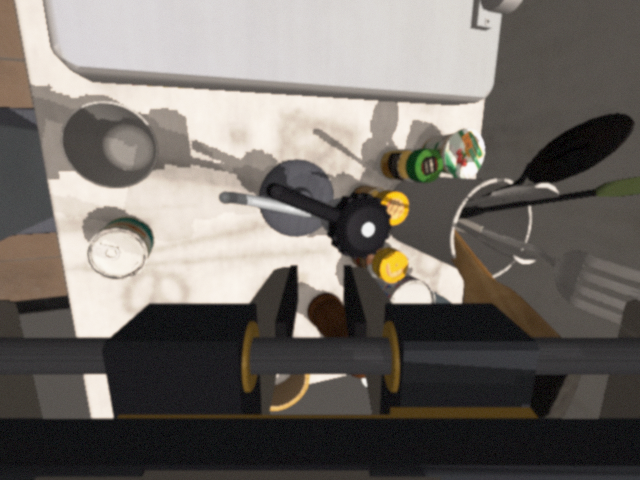

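The hub dot is at (368,230), about 3 mm from the prediction. The lever end is at (275,190), and the fingers at (290–350,290) are clear of it. Next I descend and then sweep.

Emit:
apply_moves(
  motion=[
    {"travel":[-0.8,-2,3],"rot":[0,0,0],"hand":1},
    {"travel":[-0.8,-3.7,7],"rot":[0,0,0],"hand":1},
    {"travel":[-0.8,-3.7,11.3],"rot":[0,0,0],"hand":1},
    {"travel":[-0.8,-3.7,11.3],"rot":[0,0,0],"hand":1},
    {"travel":[0.2,-3,11.5],"rot":[0,0,0],"hand":1},
    {"travel":[1.1,-2.9,11.6],"rot":[0,0,0],"hand":1},
    {"travel":[2,-2.7,11.6],"rot":[0,0,0],"hand":1},
    {"travel":[2,-2.7,11.6],"rot":[0,0,0],"hand":1},
  ],
)

```text
time: 3.32
eef_pos: [0.5603, 0.0133, 0.185]
tcp_rot: [[-0.008, 0.939, 0.343], [1.0, 0.007, 0.002], [-0.0, 0.343, -0.939]]
contact_force: [0.1, -1.0, 0.5]
opening: 0.0006
finger_force: 0.0
```

```bash
sed -i 's/C=np.array.*/C=np.array([.621,-.005])/' h.py; python3 - <<'E'
from h import *
np.set_printoptions(precision=4,suppress=True)
s=bot.state(); p=s['eef_pos'];d=np.array(p[:2])-C; a=np.degrees(np.arctan2(d[1],d[0]));print(p,s['contact_force'],a,np.hypot(*d))
for p in range(int(a)-7,80,-7): print(p);rel((P(p,.064,.186),0,20))
E
```

```text
[0.5603 0.0133 0.185 ] [ 0.1499 -0.9857  0.4522] 163.20430395177297 0.06339714092421989
156
travel [ 0.8  0.2 -0. ] rot [ 0.1 -0.1  0.4]
149
travel [1.5 0.6 0.1] rot [ 0.1 -0.1  0.4]
142
travel [2.1 1.  0.3] rot [ 0.1 -0.1  0.4]
135
travel [2.7 1.5 0.4] rot [ 0.1 -0.1  0.4]
128
travel [3.2 2.1 0.6] rot [ 0.1 -0.1  0.4]
121
travel [3.6 2.7 0.9] rot [ 0.1 -0.1  0.4]
114
travel [4.  3.3 1.1] rot [ 0.1 -0.1  0.4]
107
travel [4.3 4.  1.4] rot [ 0.1 -0.1  0.4]
100
travel [4.4 4.7 1.6] rot [ 0.1 -0.1  0.4]
93
travel [4.5 5.5 1.9] rot [ 0.1 -0.1  0.4]
86
travel [4.5 6.2 2.2] rot [ 0.1 -0.1  0.4]
```

Emit:
apply_moves(
  motion=[
    {"travel":[0.8,0.2,0],"rot":[0,0,0],"hand":1},
    {"travel":[1.5,0.6,0.1],"rot":[0,0,0],"hand":1},
    {"travel":[2.1,1,0.3],"rot":[0,0,0],"hand":1},
    {"travel":[2.7,1.5,0.4],"rot":[0,0,0],"hand":1},
  ],
)

```text
time: 3.82
eef_pos: [0.5752, 0.0398, 0.1851]
tcp_rot: [[-0.006, 0.94, 0.341], [1.0, 0.006, 0.002], [-0.0, 0.341, -0.94]]
contact_force: [-1.0, -5.6, -0.7]
opening: 0.0003
finger_force: 2.5
```

Emit:
apply_moves(
  motion=[
    {"travel":[0.5,0.6,0.2],"rot":[0,0,0],"hand":1},
    {"travel":[0.9,1.2,0.5],"rot":[0,0,0],"hand":1},
  ],
)

```text
time: 4.08
eef_pos: [0.5872, 0.0479, 0.1839]
tcp_rot: [[-0.006, 0.941, 0.338], [1.0, 0.006, 0.0], [-0.002, 0.338, -0.941]]
contact_force: [-3.7, -4.3, -1.0]
opening: 0.001
finger_force: 2.6
```

Emit:
apply_moves(
  motion=[
    {"travel":[0.4,0.6,0.2],"rot":[0,0,0],"hand":1},
    {"travel":[0.7,1.3,0.5],"rot":[0,0,0],"hand":1},
  ],
)

```text
time: 4.32
eef_pos: [0.6028, 0.0563, 0.185]
tcp_rot: [[-0.006, 0.939, 0.343], [1.0, 0.006, 0.003], [0.001, 0.343, -0.939]]
contact_force: [-0.1, 0.8, -0.1]
opening: 0.0004
finger_force: 0.0
```

```bash
python3 - <<'E'
from h import *
np.set_printoptions(precision=4,suppress=True)
s=bot.state(); p=s['eef_pos'];d=np.array(p[:2])-C; a=np.degrees(np.arctan2(d[1],d[0]));print(p,s['contact_force'],a,np.hypot(*d))
save('wrist','w3')
for p in range(int(a)-7,40,-7): print(p);rel((P(p,.064,.186),0,20))
E
```

```text
[0.6028 0.0563 0.185 ] [-0.1487  0.8402 -0.1434] 106.51225703668588 0.06397339569416004
99
travel [0.2 0.7 0.2] rot [ 0.1 -0.2  0.3]
92
travel [0.2 1.5 0.4] rot [ 0.1 -0.2  0.3]
85
travel [0.2 2.2 0.7] rot [ 0.1 -0.2  0.3]
78
travel [0.1 2.9 1. ] rot [ 0.1 -0.2  0.3]
71
travel [-0.1  3.6  1.2] rot [ 0.1 -0.2  0.3]
64
travel [-0.4  4.3  1.5] rot [ 0.1 -0.2  0.3]
57
travel [-0.8  4.9  1.7] rot [ 0.1 -0.2  0.3]
50
travel [-1.3  5.5  1.9] rot [ 0.1 -0.2  0.3]
43
travel [-1.8  6.1  2.1] rot [ 0.1 -0.2  0.3]
```

View pics/w3.png

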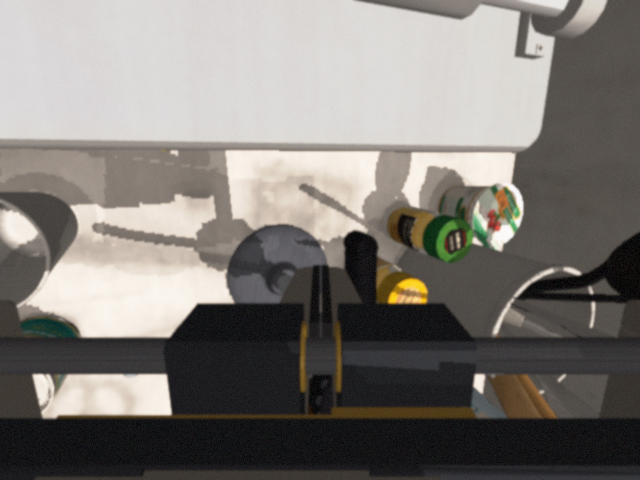

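The lever end is at (360,243). The lever has sprung ahead of the fingers and the force dropped to 0, so it has probably clicked. I'll push on to confirm with another click.

Emit:
apply_moves(
  motion=[
    {"travel":[0.2,0.7,0.2],"rot":[0,0,0],"hand":1},
    {"travel":[0.2,1.5,0.4],"rot":[0,0,0],"hand":1},
  ],
)

```text
time: 4.62
eef_pos: [0.6155, 0.0581, 0.1846]
tcp_rot: [[-0.007, 0.942, 0.336], [1.0, 0.006, 0.002], [0.0, 0.336, -0.942]]
contact_force: [-15.0, -1.3, 4.8]
opening: 0.0005
finger_force: 7.4
```

Emit:
apply_moves(
  motion=[
    {"travel":[0,0.7,0.2],"rot":[0,0,0],"hand":1},
    {"travel":[-0.1,1.3,0.5],"rot":[0,0,0],"hand":1},
  ],
)

```text
time: 4.88
eef_pos: [0.6312, 0.0571, 0.185]
tcp_rot: [[-0.006, 0.94, 0.34], [1.0, 0.006, 0.002], [0.0, 0.34, -0.94]]
contact_force: [-0.1, 0.3, 0.4]
opening: 0.0006
finger_force: 0.0
```

```bash
python3 - <<'E'
from h import *
np.set_printoptions(precision=4,suppress=True)
s=bot.state(); p=s['eef_pos'];d=np.array(p[:2])-C; a=np.degrees(np.arctan2(d[1],d[0]));print(p,s['contact_force'],a,np.hypot(*d))
im,m=save('wrist','w4'); 
for p in range(int(a)-7,40,-7): print(p);rel((P(p,.064,.186),0,20))
g=(im.max(2)<45).astype(np.uint8); g[300:]=0
n,l,st,ce=cv2.connectedComponentsWithStats(g)
for i in range(1,n):
    if st[i,4]>300:print(st[i],ce[i])
E
```

```text
[0.6312 0.0571 0.185 ] [-0.1494  0.2906  0.3942] 80.70297193824919 0.06291214997220536
73
travel [-0.1  0.7  0.2] rot [ 0.  -0.1  0.3]
66
travel [-0.3  1.4  0.5] rot [ 0.  -0.1  0.3]
59
travel [-0.7  2.   0.7] rot [ 0.  -0.1  0.3]
52
travel [-1.1  2.6  0.9] rot [ 0.  -0.1  0.3]
45
travel [-1.7  3.2  1.1] rot [ 0.  -0.1  0.3]
[ 354  217   47   83 1828] [377.5739 268.1269]
[ 495  226  145   74 4611] [595.56   273.2154]
```

```bash
python3 - <<'E'
from h import *
m=camera_model('wrist')
for u,v in ((372,222),(386,228),(380,260)):
    q=onz(m,u,v,.206);print(q,np.degrees(np.arctan2(q[1]-C[1],q[0]-C[0])))
E
```

```text
[0.64823325 0.09351332 0.206     ] 74.5469501598816
[0.65589695 0.09012253 0.206     ] 69.85377544686241
[0.65348384 0.07442269 0.206     ] 67.75546203271226
```

View pics/w4.png

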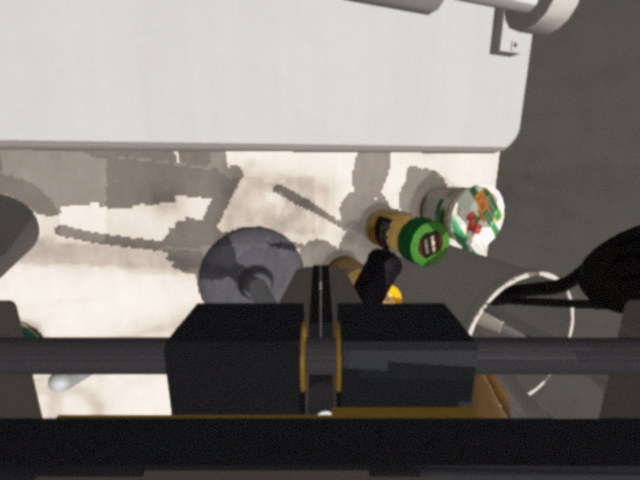

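Force rose to 15 N, then dropped to 0 with the lever ahead of the fingers. The lever end is at (381,262), i.e. at about 67–70°, or 1.55 rad turned, which fits tight plus one click. Next I retreat and look at the mug.

```bash
python3 - <<'E'
from h import *
rel(((.58,.05,.326),0,20),((.455,-.207,.30),-36,0))
E
```

```text
travel [ -0.6  -0.1 -15. ] rot [ 0.  -0.1  0.3]
travel [-26.3 -12.9 -16.9] rot [19.4 -6.4 36. ]
```

Emit:
apply_moves(
  motion=[
    {"travel":[0,-0.4,-5],"rot":[0,0,0],"hand":1},
    {"travel":[0,-0.4,-11],"rot":[0,0,0],"hand":1},
    {"travel":[-0.6,-0.4,-17],"rot":[0,0,0],"hand":1},
    {"travel":[-6,-3,-17.5],"rot":[5,-1.5,9],"hand":0},
    {"travel":[-11,-6,-17.5],"rot":[10,-3,18],"hand":-1},
    {"travel":[-16,-9,-17.5],"rot":[15,-5,27],"hand":-1},
    {"travel":[-21,-11,-17],"rot":[19.4,-6.4,36],"hand":-1},
    {"travel":[-26.3,-12.9,-16.9],"rot":[19.4,-6.4,36],"hand":-1},
    {"travel":[-26.3,-12.9,-16.9],"rot":[19.4,-6.4,36],"hand":-1},
    {"travel":[-26.3,-12.9,-16.9],"rot":[19.4,-6.4,36],"hand":-1},
  ],
)

```text
time: 6.18
eef_pos: [0.4545, -0.207, 0.301]
tcp_rot: [[0.588, 0.809, -0.0], [0.809, -0.588, -0.001], [-0.001, 0.0, -1.0]]
contact_force: [0.5, 0.4, 0.6]
opening: 0.068
finger_force: 0.0
```

```bash
python3 - <<'E'
from h import *
np.set_printoptions(precision=4,suppress=True)
im,m=save('wrist','w5'); s=bot.state();print(s['eef_pos'],s['tcp_rot'],s['contact_force'])
E
```

```text
[ 0.4547 -0.2065  0.3011] [[ 0.5875  0.8093 -0.0001]
 [ 0.8092 -0.5875 -0.0008]
 [-0.0007  0.0003 -1.    ]] [ 0.3564 -0.387  -0.6069]
```

View pics/w5.png

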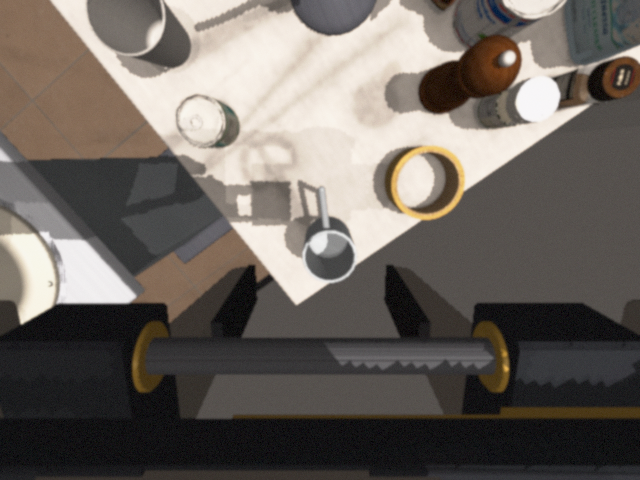

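The mug rim is centred at (329,255), and the handle's top bar runs from (325,226) out to (321,188).

```bash
python3 - <<'E'
from h import *
np.set_printoptions(precision=4,suppress=True)
m=camera_model('wrist')
c=onz(m,329,255,.095); a=onz(m,321.5,188,.082); b=onz(m,325,226,.082)
print(c,a,b)
for q,r in((a,c),(b,c),(a,b)): d=(q-r)[:2]; print(np.hypot(*d),np.degrees(np.arctan2(d[1],d[0])))
print(onz(m,303,255,.095),onz(m,355,255,.095),onz(m,329,227,.095),onz(m,329,283,.095))
E
```

```text
[ 0.4337 -0.2491  0.095 ] [ 0.4709 -0.1831  0.082 ] [ 0.4484 -0.2212  0.082 ]
0.07578189236932242 60.56183313749105
0.03161655993126329 62.240769351655544
0.04418861582476585 59.3606531917759
[ 0.4095 -0.2316  0.095 ] [ 0.4579 -0.2667  0.095 ] [ 0.4529 -0.2224  0.095 ] [ 0.4137 -0.277   0.095 ]
```

```bash
python3 - <<'E'
from h import *
rel(((.4335,-.2493,.15),-30),((.4335,-.2493,.058),-30))
E
```

```text
travel [-4.7  0.8 15.1] rot [ 0.  0. -6.]
travel [-4.7  0.8 24.3] rot [ 0.  0. -6.]
```

Emit:
apply_moves(
  motion=[
    {"travel":[-3,0.5,4],"rot":[0,0,-3],"hand":-1},
    {"travel":[-4.7,0.8,9],"rot":[0,0,-6],"hand":-1},
    {"travel":[-4.7,0.8,14],"rot":[0,0,-6],"hand":-1},
    {"travel":[-4.7,0.8,18],"rot":[0,0,-6],"hand":-1},
    {"travel":[-4.7,0.8,22],"rot":[0,0,-6],"hand":-1},
    {"travel":[-4.7,0.8,24.3],"rot":[0,0,-6],"hand":-1},
    {"travel":[-4.7,0.8,24.3],"rot":[0,0,-6],"hand":-1},
  ],
)

```text
time: 7.1
eef_pos: [0.4322, -0.2478, 0.0564]
tcp_rot: [[0.499, 0.867, -0.004], [0.867, -0.499, 0.002], [-0.0, -0.004, -1.0]]
contact_force: [0.7, -0.7, 1.0]
opening: 0.0918
finger_force: 0.0
```

Emit:
apply_moves(
  motion=[
    {"travel":[0,0,0],"rot":[0,0,0],"hand":0.6},
    {"travel":[0,0,0],"rot":[0,0,0],"hand":1},
    {"travel":[0,0,0],"rot":[0,0,0],"hand":1},
    {"travel":[0,0,0],"rot":[0,0,0],"hand":1},
    {"travel":[0,0,0],"rot":[0,0,0],"hand":1},
    {"travel":[0,0,0],"rot":[0,0,0],"hand":1},
    {"travel":[0,0,0],"rot":[0,0,0],"hand":1},
  ],
)

```text
time: 7.98
eef_pos: [0.4332, -0.2507, 0.0586]
tcp_rot: [[0.501, 0.866, -0.0], [0.866, -0.501, -0.002], [-0.001, 0.001, -1.0]]
contact_force: [0.9, -0.4, 6.1]
opening: 0.0622
finger_force: 30.0
```

```bash
cat >> h.py <<'E'
H=166.5
h=np.array([np.cos(np.radians(H)),np.sin(np.radians(H))]); n=np.array([-h[1],h[0]])
def G(along,lat,z): return (*(C+along*h+lat*n),z)
E
python3 - <<'E'
from h import *
print(n,G(.151,.05,.19))
rel(((.433,-.25,.2),-30),(G(.165,.05,.19),-13.5))
E
```

```text
[-0.23344536 -0.97236992] (np.float64(0.46249987382715557), np.float64(-0.018368246077642095), 0.19)
travel [  0.   -0.  -14.1] rot [ 0.   0.1 -0. ]
travel [ 21.2 -10.4 -13.2] rot [  0.    0.1 -16.5]
```

Emit:
apply_moves(
  motion=[
    {"travel":[0,0,-3],"rot":[0,0,0],"hand":1},
    {"travel":[0,0,-8],"rot":[0,0,0],"hand":1},
    {"travel":[0,0,-13.2],"rot":[0,0,0],"hand":1},
    {"travel":[4,-2,-13.2],"rot":[0,0,-4],"hand":1},
    {"travel":[8,-4,-13.2],"rot":[0,0,-8],"hand":1},
    {"travel":[12,-6,-13.2],"rot":[0,0,-12],"hand":1},
    {"travel":[16,-8,-13.2],"rot":[0,0,-16.5],"hand":1},
    {"travel":[19,-9.4,-13.2],"rot":[0,0,-16.5],"hand":1},
    {"travel":[21.2,-10.4,-13.2],"rot":[0,0,-16.5],"hand":1},
    {"travel":[21.2,-10.4,-13.2],"rot":[0,0,-16.5],"hand":1},
  ],
)

```text
time: 9.22
eef_pos: [0.448, -0.0131, 0.1886]
tcp_rot: [[0.232, 0.973, -0.003], [0.973, -0.232, 0.0], [-0.001, -0.003, -1.0]]
contact_force: [-0.2, -0.0, -0.6]
opening: 0.0622
finger_force: 30.0
```

```bash
python3 - <<'E'
from h import *
np.set_printoptions(precision=4,suppress=True)
im,S=save('scene','s2');jm,D=save('side','d2');km,W=save('wrist','w6')
s=bot.state();print(s['eef_pos'],s['opening'],s['contact_force'])
for q in (G(.116,0,.18),G(.083,0,.16)): print([proj(m,np.array(q)) for m in (S,D,W)])
a=cv2.resize(im[150:350,200:400],None,fx=2,fy=2);b=cv2.resize(jm[150:350,190:390],None,fx=2,fy=2)
cv2.imwrite('pics/c3.png',np.hstack([a,b])[:,:,::-1])
E
```

```text
[ 0.4485 -0.015   0.1891] 0.06217406354543067 [ 0.3717  0.2415 -1.3669]
[array([292.7929, 277.7739]), array([293.0428, 240.9828]), array([419.8651, 188.2855])]
[array([275.8109, 276.5206]), array([271.006 , 251.7595]), array([467.4567, 184.7901])]
```

View pics/c3.png

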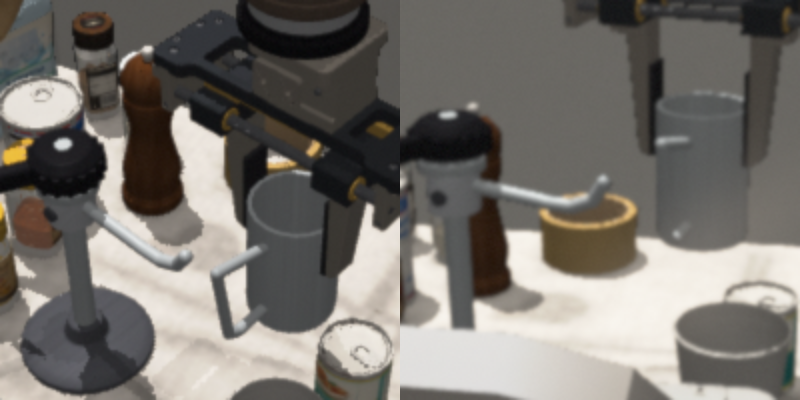

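The mug hangs upright in the fingers, with its handle corner at scene (308.5,287.5) and side (320,221.5). The hook tip is at scene (291,281) and side (291,241.5).

```bash
python3 - <<'E'
from h import *
np.set_printoptions(precision=4,suppress=True)
S=camera_model('scene');D=camera_model('side')
def st(q): d=q[:2]-C; return np.array([d@h,d@n,q[2]])
for nm,a,b in (('corner',(308.5,287.5),(319.5,221)),('tip',(291,280.5),(291.5,241))):
    q,e=tri(S,a,D,b); print(nm,q,e,st(q))
print('lower corner scene',[st(onz(S,315,316,z)) for z in (.14,.15)])
s=bot.state();print('tcp',st(np.array(s['eef_pos'])))
rel((G(.130,.05,.189),-13.5),(G(.083,.05,.185),-13.5),(G(.083,.055,.15),-13.5))
E
```

```text
corner [0.4654 0.0607 0.221 ] 0.0048452504125366825 [ 0.1666 -0.0276  0.221 ]
tip [0.508  0.0289 0.1819] 0.002052468605901052 [ 0.1177 -0.0065  0.1819]
lower corner scene [array([ 0.1603, -0.0052,  0.14  ]), array([ 0.1658, -0.0115,  0.15  ])]
tcp [0.1654 0.05   0.1891]
travel [ 0.   3.5 -0. ] rot [-0.1  0.1 -0.1]
travel [0.  8.2 0.4] rot [-0.1  0.1 -0.1]
travel [-0.5  8.3  3.9] rot [-0.1  0.1 -0.1]
```

Emit:
apply_moves(
  motion=[
    {"travel":[0.2,1.8,0],"rot":[0,0,0],"hand":1},
    {"travel":[0.2,3.5,0],"rot":[0,0,0],"hand":1},
    {"travel":[0.2,4.5,0.2],"rot":[0,0,0],"hand":1},
    {"travel":[0.2,5.5,0.4],"rot":[0,0,0],"hand":1},
    {"travel":[0.2,5.5,0.4],"rot":[0,0,0],"hand":1},
  ],
)

```text
time: 10.0
eef_pos: [0.5027, -0.0256, 0.185]
tcp_rot: [[0.234, 0.972, -0.002], [0.972, -0.234, -0.0], [-0.001, -0.002, -1.0]]
contact_force: [-0.3, 0.8, -2.1]
opening: 0.0623
finger_force: 30.0
```

Emit:
apply_moves(
  motion=[
    {"travel":[0,1,0.5],"rot":[0,0,0],"hand":1},
    {"travel":[0,1.9,1.0],"rot":[0,0,0],"hand":1},
    {"travel":[0,2.7,1.6],"rot":[0,0,0],"hand":1},
    {"travel":[0,2.7,2.2],"rot":[0,0,0],"hand":1},
    {"travel":[0,2.7,2.7],"rot":[0,0,0],"hand":1},
    {"travel":[0,2.7,2.7],"rot":[0,0,0],"hand":1},
  ],
)

```text
time: 10.75
eef_pos: [0.5283, -0.0315, 0.1577]
tcp_rot: [[0.234, 0.972, -0.003], [0.972, -0.234, -0.0], [-0.001, -0.003, -1.0]]
contact_force: [0.1, 0.2, -2.0]
opening: 0.0623
finger_force: 30.0
```

Emit:
apply_moves(
  motion=[
    {"travel":[0,0,0.4],"rot":[0,0,0],"hand":1},
    {"travel":[0,0,0.8],"rot":[0,0,0],"hand":1},
    {"travel":[0,0,0.8],"rot":[0,0,0],"hand":1},
  ],
)

```text
time: 11.12
eef_pos: [0.5286, -0.0316, 0.1499]
tcp_rot: [[0.234, 0.972, -0.002], [0.972, -0.234, -0.0], [-0.001, -0.002, -1.0]]
contact_force: [-0.0, 0.3, -2.4]
opening: 0.0622
finger_force: 30.0
```

Emit:
apply_moves(
  motion=[
    {"travel":[0,0,0.3],"rot":[0,0,0],"hand":1},
    {"travel":[0,0,0.3],"rot":[0,0,0],"hand":1},
  ],
)

```text
time: 11.38
eef_pos: [0.5287, -0.0316, 0.1471]
tcp_rot: [[0.234, 0.972, -0.002], [0.972, -0.234, -0.0], [-0.001, -0.002, -1.0]]
contact_force: [0.3, -0.3, -2.2]
opening: 0.0621
finger_force: 30.0
```

Emit:
apply_moves(
  motion=[
    {"travel":[0,0,0.3],"rot":[0,0,0],"hand":1},
    {"travel":[0,0,0.3],"rot":[0,0,0],"hand":1},
  ],
)

```text
time: 11.62
eef_pos: [0.5292, -0.0317, 0.1448]
tcp_rot: [[0.234, 0.972, -0.001], [0.972, -0.234, -0.001], [-0.001, -0.001, -1.0]]
contact_force: [-1.1, 0.6, 1.2]
opening: 0.0621
finger_force: 30.0
```

Emit:
apply_moves(
  motion=[
    {"travel":[0,0,0.2],"rot":[0,0,0],"hand":1},
    {"travel":[0,0,0.2],"rot":[0,0,0],"hand":1},
  ],
)

```text
time: 11.88
eef_pos: [0.5293, -0.0317, 0.1434]
tcp_rot: [[0.234, 0.972, -0.001], [0.972, -0.234, -0.001], [-0.001, -0.0, -1.0]]
contact_force: [-2.7, 1.1, 5.5]
opening: 0.0622
finger_force: 30.0
```

Emit:
apply_moves(
  motion=[
    {"travel":[0,0,0.2],"rot":[0,0,0],"hand":1},
    {"travel":[0,0,0.2],"rot":[0,0,0],"hand":1},
  ],
)

```text
time: 12.12
eef_pos: [0.5295, -0.0318, 0.1416]
tcp_rot: [[0.234, 0.972, -0.0], [0.972, -0.234, -0.001], [-0.001, 0.0, -1.0]]
contact_force: [-2.2, 0.3, 5.8]
opening: 0.0622
finger_force: 30.0
```

Contact came at TCP height 0.145 m, as predicted: the handle rests on the hook. I release it now.

Emit:
apply_moves(
  motion=[
    {"travel":[0,0,-0.2],"rot":[0,0,0],"hand":1},
    {"travel":[0,0,-0.2],"rot":[0,0,0],"hand":-1},
    {"travel":[0,0,-0.2],"rot":[0,0,0],"hand":-1},
    {"travel":[0,0,-0.2],"rot":[0,0,0],"hand":-1},
    {"travel":[0,0,-0.2],"rot":[0,0,0],"hand":-1},
    {"travel":[0,0,-0.2],"rot":[0,0,0],"hand":-1},
    {"travel":[0,0,-0.2],"rot":[0,0,0],"hand":-1},
    {"travel":[0,0,-0.2],"rot":[0,0,0],"hand":-1},
  ],
)

```text
time: 13.12
eef_pos: [0.5289, -0.0317, 0.1423]
tcp_rot: [[0.234, 0.972, -0.002], [0.972, -0.234, -0.0], [-0.001, -0.001, -1.0]]
contact_force: [0.4, -0.4, 0.3]
opening: 0.0916
finger_force: 0.0
```

Emit:
apply_moves(
  motion=[
    {"travel":[0,0,-2],"rot":[0,0,0],"hand":-1},
    {"travel":[0,0,-5],"rot":[0,0,0],"hand":-1},
    {"travel":[0,0,-9],"rot":[0,0,0],"hand":-1},
    {"travel":[0,0,-14],"rot":[0,0,0],"hand":-1},
    {"travel":[0,-5,-18],"rot":[0,0,0],"hand":-1},
    {"travel":[-4,-9,-20],"rot":[0,0,0],"hand":-1},
    {"travel":[-9,-12,-20],"rot":[0,0,0],"hand":-1},
    {"travel":[-12,-12,-20],"rot":[0,0,0],"hand":-1},
    {"travel":[-12,-12,-20],"rot":[0,0,0],"hand":-1},
    {"travel":[-12,-12,-20],"rot":[0,0,0],"hand":-1},
  ],
)

```text
time: 14.38
eef_pos: [0.3847, -0.1196, 0.3425]
tcp_rot: [[0.234, 0.972, -0.002], [0.972, -0.234, 0.0], [-0.0, -0.002, -1.0]]
contact_force: [-0.5, 0.7, -0.1]
opening: 0.0921
finger_force: 0.0
```

Emit:
apply_moves(
  motion=[
    {"travel":[0,0,0]},
    {"travel":[0,0,0]},
    {"travel":[0,0,0]},
    {"travel":[0,0,0]},
    {"travel":[0,0,0]},
    {"travel":[0,0,0]},
    {"travel":[0,0,0]},
    {"travel":[0,0,0]},
    {"travel":[0,0,0]},
    {"travel":[0,0,0]},
  ],
)

```text
invalid input at $.motion[0]: expected keys travel, rot, hand
```

Emit:
apply_moves(
  motion=[
    {"travel":[0,0,0],"rot":[0,0,0],"hand":-1},
    {"travel":[0,0,0],"rot":[0,0,0],"hand":-1},
    {"travel":[0,0,0],"rot":[0,0,0],"hand":-1},
    {"travel":[0,0,0],"rot":[0,0,0],"hand":-1},
    {"travel":[0,0,0],"rot":[0,0,0],"hand":-1},
    {"travel":[0,0,0],"rot":[0,0,0],"hand":-1},
    {"travel":[0,0,0],"rot":[0,0,0],"hand":-1},
    {"travel":[0,0,0],"rot":[0,0,0],"hand":-1},
    {"travel":[0,0,0],"rot":[0,0,0],"hand":-1},
    {"travel":[0,0,0],"rot":[0,0,0],"hand":-1},
  ],
)

```text
time: 15.62
eef_pos: [0.3844, -0.1202, 0.3426]
tcp_rot: [[0.234, 0.972, -0.002], [0.972, -0.234, -0.0], [-0.001, -0.001, -1.0]]
contact_force: [-0.1, -0.4, 0.4]
opening: 0.0917
finger_force: 0.0
```

Emit:
apply_moves(
  motion=[
    {"travel":[0,0,0],"rot":[0,0,0],"hand":-1},
    {"travel":[0,0,0],"rot":[0,0,0],"hand":-1},
    {"travel":[0,0,0],"rot":[0,0,0],"hand":-1},
    {"travel":[0,0,0],"rot":[0,0,0],"hand":-1},
    {"travel":[0,0,0],"rot":[0,0,0],"hand":-1},
    {"travel":[0,0,0],"rot":[0,0,0],"hand":-1},
    {"travel":[0,0,0],"rot":[0,0,0],"hand":-1},
    {"travel":[0,0,0],"rot":[0,0,0],"hand":-1},
    {"travel":[0,0,0],"rot":[0,0,0],"hand":-1},
    {"travel":[0,0,0],"rot":[0,0,0],"hand":-1},
  ],
)

```text
time: 16.88
eef_pos: [0.3844, -0.1201, 0.3426]
tcp_rot: [[0.234, 0.972, -0.002], [0.972, -0.234, -0.0], [-0.001, -0.001, -1.0]]
contact_force: [0.7, -0.5, 0.1]
opening: 0.0915
finger_force: 0.0
```

```bash
python3 - <<'E'
from h import *
np.set_printoptions(precision=3,suppress=True)
a,S=save('scene','e1'); b,_=save('scene','e2'); a0=cv2.imread('pics/scene.png')[:,:,::-1]
print('motion',(np.abs(a.astype(int)-b).max(2)>12).sum())
d=(np.abs(a.astype(int)-a0).max(2)>25).astype(np.uint8); d=cv2.morphologyEx(d,cv2.MORPH_OPEN,np.ones((3,3)))
k,l,st,ce=cv2.connectedComponentsWithStats(d)
for i in range(1,k):
    if st[i,4]>60: print(st[i],ce[i],a[l==i].mean(0))
print('expected mug centre px',proj(S,np.array(G(.083,0,.16-.073))))
for t in (45,60,70,80,156):
    u=proj(S,np.array(P(t,.075,.206))).round().astype(int); print(t,u,a[u[1],u[0]])
E
```

```text
motion 5
[  366     0   175   167 12246] [452.444  64.047] [36.345 35.034 33.322]
[170 230  44  24 590] [191.685 241.731] [29.336 26.553 24.495]
[ 373  237   60   56 2117] [402.705 263.703] [216.779 208.871 198.256]
[243 241  28  30 436] [257.424 255.757] [182.628 178.037 171.553]
[ 248  265   75  108 3873] [286.731 320.657] [118.633 118.437 117.135]
[398 348  29  35 516] [412.176 365.128] [118.634 113.085 107.234]
[223 352  19  11 143] [232.895 357.084] [119.469 113.832 107.748]
[258 362  26  23 279] [269.548 373.341] [121.717 116.061 109.975]
[ 497  364  143  116 9853] [580.109 431.962] [119.518 111.602 100.498]
expected mug centre px [278.035 310.857]
45 [178 237] [62 60 58]
60 [182 245] [11 11 12]
70 [187 250] [177 131  49]
80 [193 255] [223 180 121]
156 [262 255] [205 196 184]
```

```bash
python3 -c "
from workcell import bot
print(bot.close_job())"
```

```text
the job is handed in; nothing more can be done
None
```

I tightened the cap through at least one ratchet click, hung the steel mug still on the hook without disturbing the cup or tin, and handed in the job; the result isn't shown to me, so this rests on force readings and camera checks.

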